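# Screw the lid on the chocolate jar at the cake stall

### The arm

A 6-joint arm with a two-finger parallel gripper is mounted at the origin on the work surface. World frame = base frame: x ahead of the robot, y to its left, z up, the work surface at z = 0. Lengths are in m, angles in degrees, forces in N, time in s.
With the tool pointing down it reaches from about 0.35 to 0.975 m from the base axis. Payload 17.4 kg.
Tool frame: the origin (TCP) lies on the centre line of the jaws, within the pads' length; the fingertips stand ctrl.tip_extent ahead of it and the grasp point (between the pads) lies 5 mm behind it (ctrl.tip_extent is the distance from the TCP to the fingertips, in m); z points along the fingers, y is the line along which they close (so a half turn about z gives the same grasp; the last joint's range is limited). The gripper opens to 85 mm and grips with 20 to 120 N. Pads are 22 mm wide; open, the fingers measure 114 mm over their backs; the gripper's body (76 mm by 85 mm) begins 54 mm behind the grasp point. The pads swing forward as they close: fully open they stand 13 mm farther back than shut.
Start: joints at [64.355, 6.646, 82.598, -0, 90.757, -2.166], TCP at [0.269, 0.619, 0.208] pointing down, gripper open.
Joint ranges: [-162.19, 162.19], [-47.58, 125.68], [4.15, 143.07], [-65.23, 245.23], [0.69, 171.88], [-170.13, 170.13]. Speed limits (degrees/s): [108.29, 108.29, 127.2, 180, 180, 180].

### API

Orientations are given as a 3x3 rotation matrix whose columns are the frame's x, y, z axes.
In Python, from cell import status, eyes, close_job, nets, ctrl gives the robot as it stands.
- The arm moves only by the tool jog_arm, never from a script. Its argument "motion" is text: rows parted by semicolons, each of 7 numbers parted by spaces: the shift along the tool's x, y, z normalised to -1 to 1, where 1 is 0.1 m, then the turn, a rotation vector about the tool's x, y, z normalised to -1 to 1, where 1 is 180 degrees, then the opening, from 0 (shut) to 1 (fully open). A call has 1 to 10 rows; each row is the pose to reach, as a shift and turn from the pose commanded when the call began, along the tool's axes at that moment, turning the shorter way round; what a row does not reach only later rows make up. A row lasts 1/10 s, in which the tool goes at most 50 mm and 8.59 degrees, less where a joint would pass 70% of its speed; a pose out of reach is approached as far as the arm can. A call with a number of a shift or a turn outside -1 to 1 is refused whole. A call with a gripper value outside its range is refused whole. The fingers move at their own pace and stop on an object; "squeeze" is the grip in N (left out, the last holds). Time passes only in rows, so rows that repeat a pose let the fingers close. It gives the time, the measured TCP pose, the force, the opening and the grip force at its end, in the units of the state.
- status.sense(): the state, without advancing time (a new reading comes with each control period).
- eyes.grab_frame(name): name is "scene" or "top" or "wrist"; returns (picture, depth): 384x512x3 uint8, blue, green, red; 384x512 float32, m along the optical axis (not along the pixel's ray), 0 where there is no reading.
- eyes.camera_params(name): a dict with "fx", "fy", "cx", "cy" (pixels), "D" ([k1, k2, p1, p2, k3] as OpenCV has them; the pictures are not rectified), "R" (3x3) and "t" (3): a world point X has camera coordinates R X + t; the wrist camera has in their place "mount" (4x4, takes a point from camera to tool coordinates, whose origin is the TCP and whose axes are the flange's). Camera axes: x right, y down, z forward; pixel columns grow to the right and rows downward; lengths in m; the calibration is good to about 2 mm. A picture is of the moment at which its call begins: read the wrist's pose just before it. camera_params takes no time and is no camera call.
- close_job(): hands the job in; it is judged then, once.
Trained networks look in the newest picture that a camera, given by its name, has taken for a name from the list of things; names that differ only in an ending like _2 or _b are one class to them, and where a whole thing is asked for, a point or a joint stands for the part that bears it (a point fixed in the world has none). Each returns a list of dicts, best first, with "conf" (0 to 1); they miss things now and then, are a little off and sometimes report something else, mostly with a low value. They report only what shows in the picture. A call takes as long as a camera call. They do not tell look-alikes from the thing itself.
- nets.recognise(camera, label): "at" ([column, row] in pixels, amid what is visible of it).
- nets.outline_of(camera, label): "region" (384x512 bool, what is visible of it) and "at" ([column, row] in pixels, amid what is visible of it).
The state is a dict: "time_s": time; "qpos": joint angles; "joint_velocities": joint speeds; "tau": joint torques, N m; "tool_pos": TCP position; "eef_rot": TCP orientation; "contact_force": force on the tool from outside, world axes, zero at the start; "torque": the same for the moment, N m; "grip_width": opening from 0.0 (shut) to 1.0 (fully open); "finger_force": force on a finger pad.
Only numpy, scipy, OpenCV 4.12 (cv2) and the standard library are available. Lean on these libraries where they do the work, as an engineer would, in place of code of your own. Each camera call takes 0.05 s, during which the arm holds its last target. There are 200 camera calls.

### The job

Screw the wide white lid with the blue grip bar onto the open jar of chocolates: set it level on the neck with its bar in line with the jar's two blue marks, turn it back (anticlockwise from above) to the green marks so that it drops into the thread start, then tighten it clockwise until the bar is in line with the blue marks again, and let go. Leave the smaller green lid where it lies.

Things in the scene. Friction and masses are not known exactly. Their poses are not given: they have to be found in the camera images.
- lid_grip (a point): Lid to use: loose, white, round, 108 mm across, 30 mm high, 130 g, right way up; blue grip bar across its top 72 long, 20 thick, 42 mm tall. Point on the lid's axis in the bar: 54 mm above the lid's lower edge, 24 above its flat top, 18 below the bar's top. x runs along the bar, z up. Two 22 mm lugs inside the skirt's foot, under the bar's ends: a half turn changes nothing.
- jar_mouth (a point): Open jar of brown chocolates, fixed: glass body 150 mm across, white neck 64 mm, grey threads 88 mm across. Point: centre of the neck's rim, 150 mm above the table; z up; x and -x point at the two blue marks (closed). Lid set on with its bar towards blue: lugs rest on the threads, lid_grip 43 mm above this point. Lid down on the rim: 28 mm above. About 5 mm sideways play.
- jar_start (a point): One of the jar's two green marks, on the shoulder 66 mm from the jar's axis: thread start, 70 degrees anticlockwise (from above) of blue. With the bar towards green, within 20 degrees, the lid can go 15 mm straight down onto the rim. Turned clockwise there its lugs run under the threads (4 mm vertical play, 1.5 when closed) easily to blue; a stop comes 5 to 8 degrees past blue. No springback.
- spare_grip (a point): Bystander to leave alone: a smaller loose green lid, 80 mm across, with a green grip bar, otherwise of the same heights; it does not fit. The point lies in its bar, 54 mm above its lower edge; x runs along the bar.
There are look-alikes about, which are no part of the job. Of the things shaped like the part that bears lid_grip, the white one is meant.

How it is judged (in metres and radians):
On the way, in this order (a step that is already met when the one before it is completed fails the run):
1. the lid is set level on top of the threads with its bar in line with the blue marks (within 20 degrees) (z of lid_grip in the frame of jar_mouth between 0.039 and 0.048 m and horizontal distance between lid_grip and jar_mouth below 0.015 m and angle between lid_grip's own z axis and vertical below 0.17 rad and angle between the x axis of lid_grip and the x axis of jar_mouth, either way round below 0.35 rad), for 0.2 s.
2. turned back to the green marks, the lid has dropped into the thread start (z of lid_grip in the frame of jar_mouth below 0.036 m and horizontal distance between lid_grip and jar_mouth below 0.012 m and angle between lid_grip's own z axis and vertical below 0.17 rad and angle between the x axis of lid_grip and the x axis of jar_mouth, either way round above 0.7 rad), for 0.1 s.
At the end, for the whole second after the job is handed in: The white lid sits low and level on the jar's rim (lid_grip 23 to 33 mm above jar_mouth, within 10 mm of its axis, tilted less than 6 degrees), its bar in line with the blue marks within 15 degrees, let go (z of lid_grip in the frame of jar_mouth between 0.023 and 0.033 m and horizontal distance between lid_grip and jar_mouth below 0.01 m and angle between lid_grip's own z axis and vertical below 0.1 rad and angle between the x axis of lid_grip and the x axis of jar_mouth, either way round below 0.27 rad); the robot touches nothing.
It fails at once if the green lid is moved by more than 40 mm (distance of spare_grip from where it was at the start of the episode above 0.04 m).
It also fails if it takes over 54 s, if anything falls off the work surface, if the arm or the gripper's body presses on something with over 40 N, if the wrist force passes 120 N, or if a joint passes its speed limit or range.

## Working session

There is one attempt and no reset: what is moved stays moved. The work goes in short steps, Python scripts to look and compute and a tool call to move; the robot and the scene stay as the last step left them, time stands still between calls to the robot, and variables do not carry over. Pictures are saved under pics/ and viewed, at most 10 in all, crops included, and the job is handed in when it is done.

Besides the shell and the picture viewer there is one more tool, called after ">>>" as name(argument=value, ...) on one line, values as JSON. jog_arm: Moves the arm, as the interface text tells. Its arguments: {"type":"object","properties":{"motion":{"type":"string"},"squeeze":{"type":"number"}},"required":["motion"]}

```bash
mkdir -p pics; ls; python3 - <<'E'
from cell import status, eyes, nets, ctrl
import cv2, numpy as np
s=status.sense(); print({k:np.round(v,4).tolist() for k,v in s.items()}, ctrl.tip_extent)
ims=[]
for c in ("scene","top"):
    p,d=eyes.grab_frame(c); np.savez(f"{c}.npz",p=p,d=d); ims.append(p)
    for n in ("lid_grip","jar_mouth","jar_start","spare_grip"):
        print(c,n,[(np.round(r["at"]).tolist(),round(r["conf"],2)) for r in nets.recognise(c,n)][:4])
    q=eyes.camera_params(c); print({k:np.round(v,3).tolist() for k,v in q.items()})
cv2.imwrite("pics/top.png",cv2.resize(ims[1],(800,600)))
cv2.imwrite("pics/scene.png",cv2.resize(ims[0],(800,600)))
E
```

```text
pics
{'time_s': 0.0, 'qpos': [64.3544, 6.6731, 82.6344, 0.0004, 90.7552, -2.1645], 'joint_velocities': [-0.026, 0.0175, 0.0251, -0.0359, -0.1982, 0.0446], 'tau': [-0.0013, -73.1976, -63.2489, -0.0002, 0.0062, 0.0], 'tool_pos': [0.2689, 0.6189, 0.207], 'eef_rot': [[-0.9172, 0.3984, -0.0005], [0.3984, 0.9172, -0.001], [0.0, -0.0011, -1.0]], 'contact_force': [-0.2475, -0.796, -0.6241], 'torque': [0.0228, -0.0289, 0.015], 'finger_force': 0.0, 'grip_width': 0.9984} 0.014
scene lid_grip [([388.0, 237.0], 0.85), ([349.0, 195.0], 0.67), ([333.0, 170.0], 0.6)]
scene jar_mouth [([274.0, 204.0], 0.86)]
scene jar_start [([277.0, 205.0], 0.62)]
scene spare_grip [([166.0, 236.0], 0.65)]
{'fx': 437.322, 'fy': 437.322, 'cx': 268.197, 'cy': 190.029, 'D': [-0.11, 0.0, 0.0, 0.0, 0.0], 'R': [[0.201, 0.98, -0.016], [0.55, -0.126, -0.825], [-0.811, 0.157, -0.564]], 't': [-0.098, -0.199, 1.678]}
top lid_grip [([170.0, 259.0], 0.85), ([161.0, 208.0], 0.77), ([153.0, 142.0], 0.73)]
top jar_mouth [([246.0, 186.0], 0.85)]
top jar_start [([249.0, 186.0], 0.98)]
top spare_grip [([351.0, 182.0], 0.76)]
{'fx': 357.175, 'fy': 357.175, 'cx': 254.737, 'cy': 190.786, 'D': [-0.084, 0.0, 0.0, 0.0, 0.0], 'R': [[-0.011, -1.0, 0.017], [-0.991, 0.008, -0.131], [0.131, -0.019, -0.991]], 't': [-0.001, 0.528, 0.982]}
```

View pics/top.png

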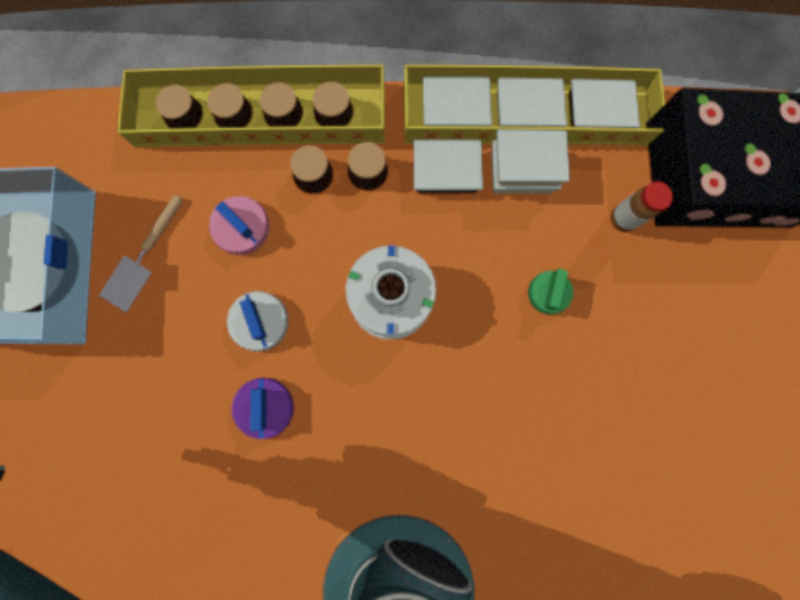

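View pics/scene.png

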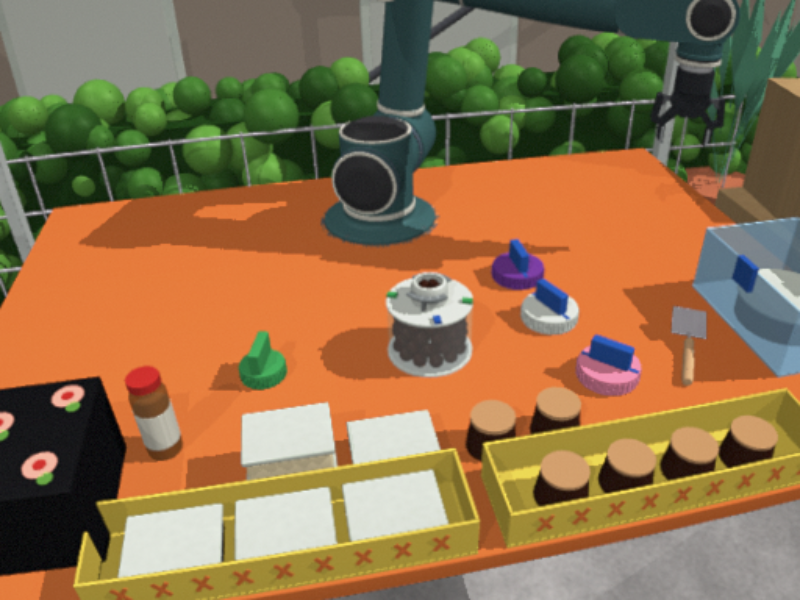

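The pictures show three lids shaped like the one I want (top camera, in 512-px coordinates): pink (153,142), white (161,208) and purple (170,259). The spare is green (351,182), and there is another white lid inside the box at far left. I choose the white one at (161,208). The jar is at (249,184), with its blue marks up and down in the picture and the green ones left and right.

```bash
cat > h.py <<'E'
import numpy as np, cv2
from cell import status, eyes, nets, ctrl
def cloud(p,d,q,R=None,t=None):
    """world points per pixel; camera-to-world X=R c+t"""
    K=np.array([[q["fx"],0,q["cx"]],[0,q["fy"],q["cy"]],[0,0,1]])
    h,w=d.shape; g=np.stack(np.meshgrid(np.arange(w),np.arange(h)),-1).reshape(-1,1,2).astype(float)
    n=cv2.undistortPoints(g,K,np.array(q["D"])).reshape(h,w,2)
    c=np.dstack([n,np.ones((h,w))])*d[...,None]
    if R is None: R=np.array(q["R"]).T; t=-R@np.array(q["t"])
    return c@R.T+t
def hsv(p): return cv2.cvtColor(p,cv2.COLOR_BGR2HSV)
def blue(p): h=hsv(p); return (h[...,0]>100)&(h[...,0]<125)&(h[...,1]>130)&(h[...,2]>60)
def rect(P): return cv2.minAreaRect((P[:,:2]*1000).astype(np.float32))
E
python3 - <<'E'
from h import *
for c,lid,jar in (("top",(161,208),(249,184)),("scene",(352,195),(275,205))):
    f=np.load(c+".npz"); p,d=f["p"],f["d"]; W=cloud(p,d,eyes.camera_params(c))
    yy,xx=np.mgrid[:384,:512]; ok=d>0
    n=(np.hypot(xx-lid[0],yy-lid[1])<26)&ok; b=blue(p)&n&(W[...,2]>.06)
    print(c,"bar",rect(W[b]),np.percentile(W[b][:,2],[5,50,95]),b.sum())
    w=n&(hsv(p)[...,1]<70)&(W[...,2]>.022)&(W[...,2]<.04)
    print("top disc",cv2.minEnclosingCircle((W[w][:,:2]*1000).astype(np.float32)),np.median(W[w][:,2]))
    n=(np.hypot(xx-jar[0],yy-jar[1])<32)&ok
    r=n&(W[...,2]>.14)&(W[...,2]<.16)&(hsv(p)[...,1]<70)
    print("rim",cv2.minEnclosingCircle((W[r][:,:2]*1000).astype(np.float32)),np.median(W[r][:,2]))
    for nm,m in (("blue",blue(p)&n),("green",n&(hsv(p)[...,0]>45)&(hsv(p)[...,0]<85)&(hsv(p)[...,1]>110))):
        k,_,_,_=cv2.connectedComponentsWithStats(m.astype(np.uint8)); l=cv2.connectedComponents(m.astype(np.uint8))[1]
        for i in range(1,k): 
            if (l==i).sum()>3: print(nm,W[l==i].mean(0).round(4),(l==i).sum())
p=np.load("top.npz")["p"]; cv2.imwrite("pics/crop.png",cv2.resize(p[150:270,110:290],None,fx=4,fy=4,interpolation=cv2.INTER_CUBIC))
E
```

```text
top bar ((490.0135803222656, 252.35804748535156), (69.53427124023438, 19.520662307739258), 20.260183334350586) [0.06571597 0.07175153 0.07488238] 192
top disc ((490.0508117675781, 253.3515167236328), 55.74199295043945) 0.030074740836973035
rim ((533.5159912109375, 8.584542274475098), 44.18827438354492) 0.1451821375598753
blue [0.5992 0.0069 0.1186] 15
blue [0.4669 0.0092 0.1181] 19
green [0.5569 0.0693 0.1184] 16
green [ 0.5098 -0.0533  0.1179] 19
scene bar ((494.1679992675781, 253.62164306640625), (71.87429809570312, 22.98218536376953), 18.32258415222168) [0.06118406 0.0676653  0.0707792 ] 127
top disc ((494.798583984375, 254.28074645996094), 56.49208450317383) 0.027735882117389754
rim ((535.4909057617188, 9.981322288513184), 32.04177474975586) 0.1444146797854668
blue [0.6018 0.0086 0.1148] 17
green [ 0.5122 -0.0527  0.1149] 15
green [0.5597 0.0705 0.115 ] 17
```

View pics/crop.png

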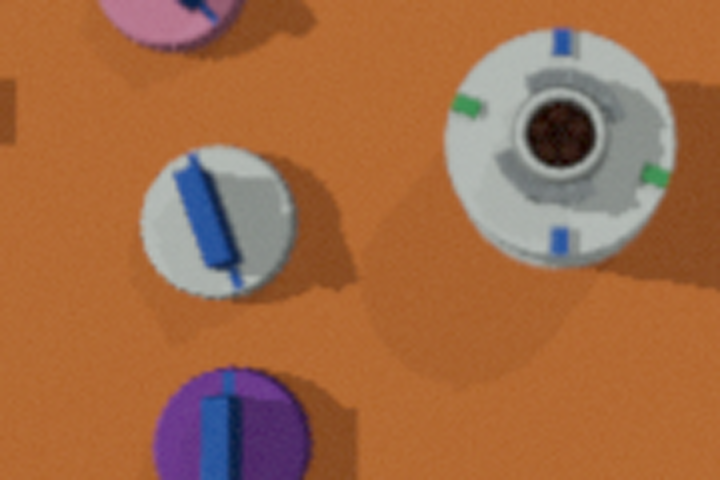

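The crop confirms the white lid with its blue bar at crop pixel (210,218). The lid is at about (0.492, 0.253) with yaw about 19.5°. The jar axis is at about (0.5345, 0.0085), blue at about -1° and green at about 69°. Next I move above the lid.

>>> jog_arm(motion="-0.3 -0.2 -0.3 0 0 0 1; -0.6 -0.42 -0.3 0 0 0 1; -0.875 -0.62 -0.3 0 0 0 1")

```text
time_s: 0.8
tool_pos: [0.3251, 0.5264, 0.2386]
eef_rot: [[-0.917, 0.398, 0.001], [0.398, 0.917, 0.001], [-0.0, 0.001, -1.0]]
contact_force: [1.0, -0.6, 0.9]
grip_width: 1.0
finger_force: 0.0
```

>>> jog_arm(motion="-0.3 -0.2 0 0 0 0 1; -0.6 -0.42 0 0 0 0 1; -0.875 -0.62 0 0 0 0 1")

```text
time_s: 1.1
tool_pos: [0.3807, 0.4342, 0.2379]
eef_rot: [[-0.917, 0.399, 0.0], [0.399, 0.917, 0.0], [-0.0, 0.0, -1.0]]
contact_force: [0.8, -0.0, 1.0]
grip_width: 0.999
finger_force: 0.0
```

>>> jog_arm(motion="-0.3 -0.2 0 0 0 0 1; -0.6 -0.42 0 0 0 0 1; -0.875 -0.62 0 0 0 0 1")

```text
time_s: 1.4
tool_pos: [0.4362, 0.3425, 0.2379]
eef_rot: [[-0.917, 0.399, 0.0], [0.399, 0.917, 0.0], [-0.0, 0.0, -1.0]]
contact_force: [0.3, -0.0, -0.3]
grip_width: 1.001
finger_force: 0.0
```

>>> jog_arm(motion="-0.2 -0.15 0 0 0 0.045 1; -0.4 -0.3 0 0 0 0.09 1; -0.6 -0.42 0 0 0 0.135 1; -0.875 -0.62 0 0 0 0.18 1; -0.875 -0.62 0 0 0 0.225 1; -0.875 -0.62 0 0 0 0.27 1; -0.875 -0.62 0 0 0 0.315 1; -0.875 -0.62 0 0 0 0.36 1; -0.875 -0.62 0 0 0 0.4 1; -0.875 -0.62 0 0 0 0.44 1")

```text
time_s: 2.4
tool_pos: [0.4912, 0.2522, 0.2378]
eef_rot: [[0.225, 0.974, 0.0], [0.974, -0.225, 0.0], [0.0, 0.0, -1.0]]
contact_force: [0.7, -0.6, 0.1]
grip_width: 1.001
finger_force: 0.0
```

>>> jog_arm(motion="0 0 0 0 0 0.045 1; 0 0 0 0 0 0.09 1; 0 0 0 0 0 0.135 1; 0 0 0 0 0 0.18 1; 0 0 0 0 0 0.225 1; 0 0 0 0 0 0.27 1; 0 0 0 0 0 0.321 1; 0 0 0 0 0 0.321 1; 0 0 0 0 0 0.321 1")

```text
time_s: 3.3
tool_pos: [0.4911, 0.2522, 0.2378]
eef_rot: [[0.941, 0.338, 0.0], [0.338, -0.941, 0.0], [0.0, -0.0, -1.0]]
contact_force: [0.2, -0.0, 0.1]
grip_width: 0.999
finger_force: 0.0
```

```bash
cat >> h.py <<'E'
def tool(): s=status.sense(); return s,np.array(s["eef_rot"]),np.array(s["tool_pos"])
def goto(xyz,yaw):
    """normalised tool-frame shift and z turn to reach TCP xyz, tool-x yaw (deg), pointing down"""
    from scipy.spatial.transform import Rotation as T
    s,R,p=tool(); a=np.radians(yaw); G=np.array([[np.cos(a),np.sin(a),0],[np.sin(a),-np.cos(a),0],[0,0,-1]])
    print("goto",(R.T@(np.array(xyz)-p)*10).round(4),(T.from_matrix(R.T@G).as_rotvec()/np.pi).round(4))
E
python3 - <<'E'
from h import *
s,R,t=tool(); print(s["time_s"],t,s["qpos"],np.degrees(np.arctan2(R[1,0],R[0,0])))
p,d=eyes.grab_frame("wrist"); q=eyes.camera_params("wrist"); M=np.array(q["mount"])
W=cloud(p,d,q,R@M[:3,:3],R@M[:3,3]+t)
b=blue(p)&(d>0)&(W[...,2]>.06)&(np.hypot(W[...,0]-.492,W[...,1]-.253)<.06)
print("bar",rect(W[b]),b.sum(),np.median(W[b][:,2]))
w=(d>0)&(hsv(p)[...,1]<70)&(W[...,2]>.022)&(W[...,2]<.04)&(np.hypot(W[...,0]-.492,W[...,1]-.253)<.08)
print("disc",cv2.minEnclosingCircle((W[w][:,:2]*1000).astype(np.float32)),np.median(W[w][:,2]))
cv2.imwrite("pics/w1.png",p); goto([.492,.253,.055],19.5)
E
```

```text
3.3 [0.49112455 0.25221352 0.23777126] [ 2.45335225e+01 -9.11629153e+00  9.53448184e+01  2.90082556e-03
  9.37652537e+01  9.47632758e+01] 19.770437169406616
bar ((491.2260437011719, 255.82220458984375), (71.01129150390625, 18.59383201599121), 21.25156021118164) 960 0.07154677580264612
disc ((490.5553894042969, 255.23643493652344), 55.12531661987305) 0.02961300266381911
goto [ 0.0105 -0.0048  1.8278] [-0.     -0.      0.0015]
```

View pics/w1.png

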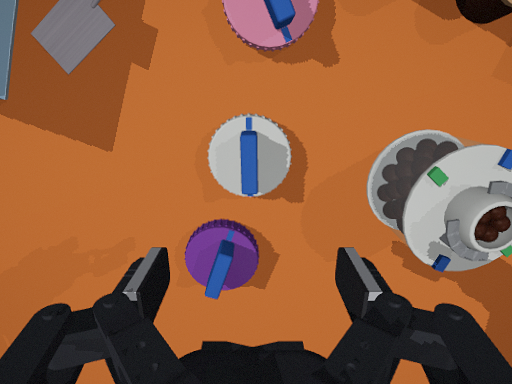

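The wrist picture shows the white lid at (249,155), with its bar along the tool's x axis and nothing in the fingers' way. I'm descending to grip it.

>>> jog_arm(motion="0.01 -0.02 0.4 0 0 0 1; 0.01 -0.02 0.8 0 0 0 1; 0.01 -0.02 1 0 0 0 1")

```text
time_s: 3.65
tool_pos: [0.4903, 0.2539, 0.1342]
eef_rot: [[0.941, 0.338, -0.003], [0.338, -0.941, -0.001], [-0.003, 0.0, -1.0]]
contact_force: [0.5, -0.4, 0.5]
grip_width: 1.004
finger_force: 0.0
```

>>> jog_arm(motion="0 0 0.3 0 0 0 1; 0 0 0.6 0 0 0 1; 0 0 0.84 0 0 0 1; 0 0 0.84 0 0 0 1; 0 0 0.84 0 0 0 0.6; 0 0 0.84 0 0 0 0.3; 0 0 0.84 0 0 0 0; 0 0 0.84 0 0 0 0; 0 0 0.84 0 0 0 0; 0 0 0.84 0 0 0 0", squeeze=70)

```text
time_s: 4.65
tool_pos: [0.4915, 0.2544, 0.0539]
eef_rot: [[0.942, 0.335, 0.0], [0.335, -0.942, 0.0], [0.0, -0.0, -1.0]]
contact_force: [0.6, -0.5, 0.6]
grip_width: 0.001
finger_force: 0.0
```

>>> jog_arm(motion="0 0 0 0 0 0 0; 0 0 0 0 0 0 0; 0 0 0 0 0 0 0; 0 0 0 0 0 0 0")

```text
time_s: 5.05
tool_pos: [0.4914, 0.2544, 0.0537]
eef_rot: [[0.942, 0.334, -0.0], [0.334, -0.942, -0.0], [-0.0, 0.0, -1.0]]
contact_force: [-0.3, 0.0, -0.2]
grip_width: -0.003
finger_force: 0.0
```

```bash
python3 - <<'E'
from h import *
p,d=eyes.grab_frame("wrist"); a,_=eyes.grab_frame("scene"); np.savez("s2.npz",p=a)
cv2.imwrite("pics/w2.png",np.hstack([cv2.resize(p,(400,300)),cv2.resize(a[110:270,270:470],(400,300))]))
E
```

```text
(no output)
```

View pics/w2.png

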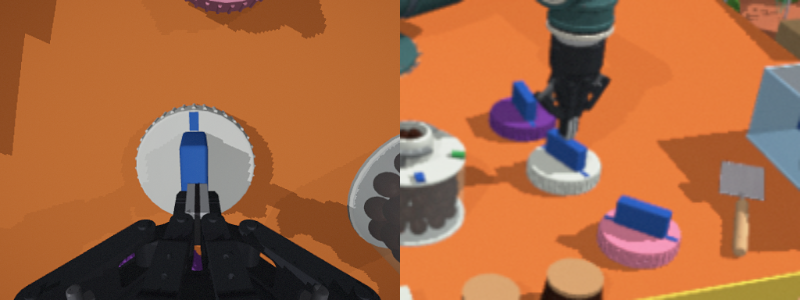

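The fingers closed empty, just behind the bar's near end: wrist crop (197,200), scene crop (570,130). I'll measure where the lid and the fingertips really are.

```bash
python3 - <<'E'
from h import *
s,R,t=tool(); print(t, s["qpos"], ctrl.tip_extent)
q=eyes.camera_params("wrist"); M=np.array(q["mount"]); print(M.round(4))
for c in ("wrist","scene","top"):
    p,d=eyes.grab_frame(c); q=eyes.camera_params(c)
    W=cloud(p,d,q,R@M[:3,:3],R@M[:3,3]+t) if c=="wrist" else cloud(p,d,q)
    n=(d>0)&(np.hypot(W[...,0]-.5,W[...,1]-.255)<.1)
    b=blue(p)&n&(W[...,2]>.055); v=W[b]; v=v[v@[np.cos(.35),np.sin(.35),0]>.46+.09]
    w=n&(hsv(p)[...,1]<70)&(hsv(p)[...,2]>120)&(W[...,2]>.022)&(W[...,2]<.036)
    k=n&(hsv(p)[...,2]<60)&(W[...,2]>.03)&(W[...,2]<.12)
    print(c,"bar",rect(W[b]),b.sum(),"disc",cv2.minEnclosingCircle((W[w][:,:2]*1000).astype(np.float32)))
    for lo in (.03,.05,.07,.09):
        z=W[k&(W[...,2]>lo)&(W[...,2]<lo+.02)]
        if len(z): print("  dark",lo,len(z),np.median(z,0).round(3),z.min(0).round(3),z.max(0).round(3))
E
```

```text
[0.49142414 0.25443308 0.05367634] [ 2.47324955e+01 -3.64623804e+00  1.07680381e+02 -1.68726981e-03
  7.59683747e+01  9.51888453e+01] 0.014
[[ 9.000e-04 -9.470e-01 -3.212e-01  8.300e-02]
 [ 1.000e+00  8.000e-04  4.000e-04  6.000e-04]
 [-1.000e-04 -3.212e-01  9.470e-01 -1.661e-01]
 [ 0.000e+00  0.000e+00  0.000e+00  1.000e+00]]
wrist bar ((507.5161437988281, 261.9554138183594), (35.78912353515625, 19.200176239013672), 20.647594451904297) 2046 disc ((490.5356140136719, 255.5013885498047), 55.302608489990234)
  dark 0.07 153 [0.501 0.258 0.087] [0.494 0.244 0.081] [0.503 0.269 0.09 ]
  dark 0.09 727 [0.501 0.258 0.101] [0.493 0.244 0.09 ] [0.505 0.269 0.11 ]
scene bar ((504.6168212890625, 229.01210021972656), (72.59126281738281, 70.51905822753906), 24.68779182434082) 157 disc ((493.81982421875, 254.1198272705078), 55.47457504272461)
  dark 0.07 4 [0.501 0.245 0.087] [0.496 0.242 0.083] [0.504 0.247 0.089]
  dark 0.09 23 [0.502 0.243 0.102] [0.494 0.239 0.09 ] [0.504 0.251 0.11 ]
top bar ((0.0, 0.0), (0.0, 0.0), 0.0) 0 disc ((490.6951904296875, 253.68174743652344), 54.63495635986328)
```

```bash
python3 - <<'E'
from h import *
print({k:getattr(ctrl,k) for k in dir(ctrl) if not k.startswith("__")})
s,R,t=tool(); q=eyes.camera_params("wrist"); M=np.array(q["mount"])
p,d=eyes.grab_frame("wrist"); W=cloud(p,d,q,R@M[:3,:3],R@M[:3,3]+t)
for r in range(200,300,6): print(r,W[r,246].round(3),p[r,246],W[r,258].round(3),p[r,258])
E
```

```text
{'Unreachable': <class 'cell.Unreachable'>, 'tip_extent': 0.014}
200 [0.516 0.266 0.071] [170  93  45] [0.518 0.26  0.072] [170  93  46]
206 [0.513 0.265 0.072] [168  92  42] [0.515 0.259 0.072] [170  93  46]
212 [0.51  0.264 0.072] [169  93  47] [0.512 0.258 0.072] [169  92  45]
218 [0.506 0.262 0.071] [170  92  47] [0.509 0.256 0.073] [170  93  47]
224 [0.503 0.261 0.072] [169  91  46] [0.505 0.255 0.073] [169  93  46]
230 [0.499 0.26  0.071] [169  91  43] [0.501 0.254 0.071] [169  93  47]
236 [0.502 0.261 0.084] [106 103 103] [0.504 0.255 0.084] [107 105 105]
242 [0.501 0.26  0.09 ] [108 104 102] [0.503 0.255 0.089] [109 105 102]
248 [0.502 0.26  0.096] [108 105 104] [0.504 0.255 0.096] [110 105 104]
254 [0.501 0.26  0.1  ] [108 103 103] [0.503 0.255 0.1  ] [109 103 103]
260 [0.501 0.26  0.106] [108 103 102] [0.503 0.255 0.106] [109 105 103]
266 [0.502 0.26  0.111] [108 104 102] [0.503 0.255 0.111] [108 104 102]
272 [0.501 0.26  0.115] [165 160 158] [0.503 0.255 0.114] [164 159 157]
278 [0.501 0.26  0.119] [53 51 48] [0.5   0.254 0.115] [92 90 88]
284 [0.502 0.26  0.124] [34 30 27] [0.504 0.256 0.124] [34 29 28]
290 [0.502 0.26  0.127] [26 20 19] [0.501 0.255 0.125] [28 26 24]
296 [0.499 0.259 0.127] [24 19 20] [0.499 0.254 0.124] [17 15 15]
```

The lid hasn't moved. The fingertips are at z ≈ 0.081 although the TCP reads 0.054, so the real tips end about 27 mm behind the nominal TCP. I'll correct for that by opening, going 42 mm lower and closing.

>>> jog_arm(motion="0 0 0 0 0 0 1; 0 0 0 0 0 0 1; 0 0 0 0 0 0 1; 0 0 0 0 0 0 1; 0 0 0 0 0 0 1; 0 0 0 0 0 0 1; 0 0 0.1 0 0 0 1; 0 0 0.2 0 0 0 1")

```text
time_s: 6.15
tool_pos: [0.4914, 0.2544, 0.0329]
eef_rot: [[0.942, 0.334, 0.0], [0.334, -0.942, 0.0], [0.0, -0.0, -1.0]]
contact_force: [0.6, -0.4, -0.3]
grip_width: 0.999
finger_force: 0.0
```

>>> jog_arm(motion="0 0 0.08 0 0 0 1; 0 0 0.16 0 0 0 1; 0 0 0.22 0 0 0 1; 0 0 0.22 0 0 0 1; 0 0 0.22 0 0 0 0; 0 0 0.22 0 0 0 0; 0 0 0.22 0 0 0 0; 0 0 0.22 0 0 0 0; 0 0 0.22 0 0 0 0; 0 0 0.22 0 0 0 0", squeeze=70)

```text
time_s: 7.15
tool_pos: [0.4917, 0.2545, 0.0121]
eef_rot: [[0.942, 0.334, 0.001], [0.334, -0.942, 0.0], [0.001, -0.0, -1.0]]
contact_force: [-1.1, -0.3, 3.8]
grip_width: 0.226
finger_force: 69.3
```

>>> jog_arm(motion="0 0 -0.1 0 0 0 0; 0 0 -0.3 0 0 0 0; 0 0 -0.6 0 0 0 0; 0 0 -0.9 0 0 0 0; 0 0 -1 0 0 0 0")

```text
time_s: 7.65
tool_pos: [0.4924, 0.2548, 0.1153]
eef_rot: [[0.942, 0.334, 0.004], [0.334, -0.942, 0.002], [0.004, -0.0, -1.0]]
contact_force: [0.1, -0.4, -1.5]
grip_width: 0.227
finger_force: 68.6
```

>>> jog_arm(motion="0 0 -0.3 0 0 0 0; 0 0 -0.6 0 0 0 0; 0 0 -0.9 0 0 0 0; 0 0 -0.9 0 0 0 0; 0 0 -0.9 0 0 0 0")

```text
time_s: 8.15
tool_pos: [0.4914, 0.2544, 0.2013]
eef_rot: [[0.942, 0.334, -0.0], [0.334, -0.942, -0.0], [-0.0, 0.0, -1.0]]
contact_force: [0.6, -0.4, -2.4]
grip_width: 0.228
finger_force: 68.6
```

```bash
python3 - <<'E'
from h import *
s,R,t=tool(); print(s["time_s"],t,s["contact_force"],s["grip_width"],s["finger_force"],R.round(3).tolist()); q=eyes.camera_params("wrist"); M=np.array(q["mount"])
p,d=eyes.grab_frame("wrist"); W=cloud(p,d,q,R@M[:3,:3],R@M[:3,3]+t)
w=(d>0)&(hsv(p)[...,1]<70)&(hsv(p)[...,2]>130)&(abs(W[...,2]-t[2]-.018)<.012)
V=(W[w]-t)@R; print("disc in tool",w.sum(),cv2.minEnclosingCircle((V[:,:2]*1000).astype(np.float32)),np.median(V[:,2]))
A=np.c_[V[:,:2],np.ones(len(V))]; print("plane tilt",np.linalg.lstsq(A,V[:,2],rcond=None)[0])
b=blue(p)&(d>0)&(abs(W[...,2]-t[2]-.060)<.03); print("bar in tool",rect((W[b]-t)@R))
p,d=eyes.grab_frame("scene"); W=cloud(p,d,eyes.camera_params("scene"))
for nm,xy in(("jar",(.5345,.0085)),):
    n=(d>0)&(np.hypot(W[...,0]-xy[0],W[...,1]-xy[1])<.05)&(W[...,2]>.13)&(hsv(p)[...,1]<70); print(rect(W[n]),np.percentile(W[n][:,2],[50,95]))
a=cv2.resize(p[60:300,200:470],(500,444)); cv2.imwrite("pics/w3.png",a)
goto([.5345,.0085,t[2]],-1)
E
```

```text
8.15 [0.49136913 0.25440036 0.20126549] [ 0.55498619 -0.43770295 -2.42339118] 0.22809192546335066 68.56613159179688 [[0.942, 0.334, -0.0], [0.334, -0.942, -0.0], [-0.0, 0.0, -1.0]]
disc in tool 13809 ((-0.6576195955276489, 0.6053724884986877), 55.27161407470703) -0.01757124100811044
plane tilt [ 0.01317131 -0.00139769 -0.01764788]
bar in tool ((1.9552421569824219, -0.4022083282470703), (22.260164260864258, 66.87535858154297), 88.87129211425781)
((535.6827392578125, 9.851764678955078), (70.10419464111328, 89.40918731689453), 68.15692138671875) [0.13800069 0.14735253]
goto [-0.4116  2.4613 -0.0113] [0.0002 0.0007 0.1141]
```

View pics/w3.png

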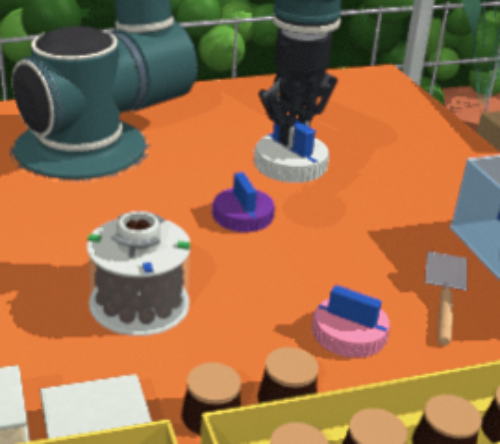

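The lid is held level and centred in the hand, as seen at (291,153) in the crop. Next I carry it over the jar.

>>> jog_arm(motion="-0.03 0.15 0 0 0 0 0; -0.07 0.4 0 0 0 0 0; -0.11 0.65 0 0 0 0 0; -0.15 0.9 0 0 0 0 0")

```text
time_s: 8.65
tool_pos: [0.5072, 0.1629, 0.2006]
eef_rot: [[0.942, 0.335, -0.001], [0.335, -0.942, -0.001], [-0.001, 0.0, -1.0]]
contact_force: [0.1, -0.3, -1.6]
grip_width: 0.225
finger_force: 68.6
```

>>> jog_arm(motion="-0.04 0.25 0 0 0 0 0; -0.08 0.5 0 0 0 0 0; -0.12 0.7 0 0 0 0 0; -0.15 0.9 0 0 0 0 0")

```text
time_s: 9.05
tool_pos: [0.523, 0.0729, 0.2007]
eef_rot: [[0.943, 0.334, -0.001], [0.334, -0.943, -0.0], [-0.001, -0.0, -1.0]]
contact_force: [0.6, 0.5, -1.0]
grip_width: 0.223
finger_force: 68.6
```

>>> jog_arm(motion="-0.04 0.2 0 0 0 0.03 0; -0.08 0.4 0 0 0 0.06 0; -0.1 0.55 0 0 0 0.09 0; -0.12 0.653 0 0 0 0.114 0; -0.12 0.653 0 0 0 0.114 0; -0.12 0.653 0 0 0 0.114 0; -0.12 0.653 0 0 0 0.114 0")

```text
time_s: 9.75
tool_pos: [0.5337, 0.0095, 0.2014]
eef_rot: [[1.0, -0.015, -0.0], [-0.015, -1.0, 0.0], [-0.0, -0.0, -1.0]]
contact_force: [-0.4, -0.6, -0.8]
grip_width: 0.223
finger_force: 68.6
```

```bash
python3 - <<'E'
from h import *
s,R,t=tool(); print(s["time_s"],t,s["contact_force"],s["torque"],R.round(4).tolist(),s["qpos"])
goto([.5335,.009,.158],-1)
q=eyes.camera_params("wrist"); M=np.array(q["mount"])
for c in ("top","scene","wrist"):
    p,d=eyes.grab_frame(c); W=cloud(p,d,eyes.camera_params(c)) if c!="wrist" else cloud(p,d,q,R@M[:3,:3],R@M[:3,3]+t)
    n=(d>0)&(np.hypot(W[...,0]-.5335,W[...,1]-.009)<.09)&(W[...,2]>.10)&(W[...,2]<.135)
    h=hsv(p)
    for nm,m in (("blue",blue(p)&n),("green",n&(h[...,0]>45)&(h[...,0]<85)&(h[...,1]>110))):
        k,l=cv2.connectedComponents(m.astype(np.uint8))
        for i in range(1,k):
            if (l==i).sum()>4: print(c,nm,W[l==i].mean(0).round(4),(l==i).sum())
    w=(d>0)&(hsv(p)[...,1]<70)&(abs(W[...,2]-t[2]-.018)<.008)&(np.hypot(W[...,0]-.5335,W[...,1]-.009)<.09); 
    if w.sum(): print(c,"lid",cv2.minEnclosingCircle((W[w][:,:2]*1000).astype(np.float32)))
E
```

```text
9.75 [0.53365618 0.0094737  0.20136645] [-0.35685779 -0.55697543 -0.80951993] [ 0.00138166 -0.01081513  0.00310016] [[0.9999, -0.015, -0.0005], [-0.015, -0.9999, 0.0001], [-0.0005, -0.0001, -1.0]] [-1.72435251e+00 -1.10276492e+01  1.00358039e+02  5.06686766e-03
  9.06964647e+01  8.91329972e+01]
goto [-0.0013  0.0048  0.4337] [-0.      0.0001  0.0008]
top blue [0.4665 0.0087 0.1185] 17
top green [ 0.5095 -0.0528  0.1189] 16
top lid ((528.7833251953125, 7.943910598754883), 54.28461456298828)
scene blue [0.6018 0.0086 0.1148] 17
scene green [ 0.5126 -0.0527  0.1152] 15
scene green [0.5593 0.0706 0.1147] 17
scene lid ((536.0552368164062, 10.064054489135742), 55.444854736328125)
wrist blue [0.5992 0.0081 0.1177] 273
wrist green [0.5575 0.071  0.1175] 265
wrist lid ((532.779541015625, 8.543027877807617), 55.61525344848633)
```

The wrist view puts the jar axis at (0.5335, 0.0093) and the lid within 1 mm of it. Now I lower it.

>>> jog_arm(motion="0 0 0.12 0 0 0 0; 0 0 0.24 0 0 0 0; 0 0 0.36 0 0 0 0; 0 0 0.42 0 0 0 0; 0 0 0.44 0 0 0 0; 0 0 0.46 0 0 0 0; 0 0 0.47 0 0 0 0; 0 0 0.48 0 0 0 0")

```text
time_s: 10.7
tool_pos: [0.5341, 0.0092, 0.154]
eef_rot: [[1.0, -0.017, 0.001], [-0.017, -1.0, -0.0], [0.001, 0.0, -1.0]]
contact_force: [-0.6, -0.3, -1.5]
grip_width: 0.226
finger_force: 68.6
```

>>> jog_arm(motion="0 0 0.01 0 0 0 0; 0 0 0.01 0 0 0 0; 0 0 0.02 0 0 0 0; 0 0 0.02 0 0 0 0")

```text
time_s: 11.1
tool_pos: [0.5339, 0.0092, 0.1516]
eef_rot: [[1.0, -0.017, -0.0], [-0.017, -1.0, 0.0], [-0.0, -0.0, -1.0]]
contact_force: [-0.4, -0.4, -2.8]
grip_width: 0.225
finger_force: 68.6
```

>>> jog_arm(motion="0 0 0.01 0 0 0 0; 0 0 0.01 0 0 0 0; 0 0 0.02 0 0 0 0; 0 0 0.02 0 0 0 0")

```text
time_s: 11.5
tool_pos: [0.5341, 0.0092, 0.1511]
eef_rot: [[1.0, -0.017, 0.001], [-0.017, -1.0, -0.0], [0.001, 0.0, -1.0]]
contact_force: [-6.6, 0.3, 11.5]
grip_width: 0.223
finger_force: 70.6
```

Contact came at 11 N, so the lid rests on the threads. I'll ease off and turn it back 70° anticlockwise.

>>> jog_arm(motion="0 0 -0.01 0 0 0 0; 0 0 -0.015 0 0 0 0; 0 0 -0.015 0 0 0 0")

```text
time_s: 11.8
tool_pos: [0.5339, 0.0092, 0.1511]
eef_rot: [[1.0, -0.017, -0.0], [-0.017, -1.0, 0.0], [-0.0, -0.0, -1.0]]
contact_force: [-1.1, -0.0, 0.9]
grip_width: 0.226
finger_force: 68.8
```

>>> jog_arm(motion="0 0 0 0 0 -0.04 0; 0 0 0 0 0 -0.08 0; 0 0 0 0 0 -0.12 0; 0 0 0 0 0 -0.16 0; 0 0 0 0 0 -0.2 0; 0 0 0 0 0 -0.24 0; 0 0 0 0 0 -0.28 0; 0 0 0 0 0 -0.32 0; 0 0 0 0 0 -0.36 0; 0 0 0 0 0 -0.389 0")

```text
time_s: 12.8
tool_pos: [0.5338, 0.0092, 0.1508]
eef_rot: [[0.353, 0.936, -0.0], [0.936, -0.353, 0.0], [-0.0, -0.0, -1.0]]
contact_force: [-0.3, -0.2, -1.4]
grip_width: 0.224
finger_force: 68.4
```

>>> jog_arm(motion="0 0 0 0 0 0 0; 0 0 0 0 0 0 0; 0 0 0.02 0 0 0 0; 0 0 0.04 0 0 0 0; 0 0 0.05 0 0 0 0; 0 0 0.05 0 0 0 0")

```text
time_s: 13.4
tool_pos: [0.5338, 0.0092, 0.1459]
eef_rot: [[0.358, 0.934, -0.0], [0.934, -0.358, 0.0], [-0.0, -0.0, -1.0]]
contact_force: [-0.1, -0.4, -1.8]
grip_width: 0.224
finger_force: 68.5
```

It is dropping in freely. Down to the rim.

>>> jog_arm(motion="0 0 0.03 0 0 0 0; 0 0 0.06 0 0 0 0; 0 0 0.08 0 0 0 0; 0 0 0.09 0 0 0 0; 0 0 0.09 0 0 0 0; 0 0 0.09 0 0 0 0")

```text
time_s: 14.0
tool_pos: [0.534, 0.0092, 0.1373]
eef_rot: [[0.358, 0.934, 0.0], [0.934, -0.358, -0.0], [0.0, 0.0, -1.0]]
contact_force: [-0.1, -0.0, -1.6]
grip_width: 0.226
finger_force: 68.5
```

>>> jog_arm(motion="0 0 0.01 0 0 0 0; 0 0 0.01 0 0 0 0; 0 0 0.01 0 0 0 0")

```text
time_s: 14.3
tool_pos: [0.5339, 0.0092, 0.1362]
eef_rot: [[0.358, 0.934, -0.0], [0.934, -0.358, -0.0], [-0.0, -0.0, -1.0]]
contact_force: [0.1, 0.4, -0.9]
grip_width: 0.227
finger_force: 68.5
```

>>> jog_arm(motion="0 0 0 0 0 0.035 0; 0 0 0 0 0 0.07 0; 0 0 0 0 0 0.11 0; 0 0 0 0 0 0.15 0; 0 0 0 0 0 0.19 0")

```text
time_s: 14.8
tool_pos: [0.5339, 0.0092, 0.1362]
eef_rot: [[0.824, 0.567, 0.0], [0.567, -0.824, -0.0], [0.0, 0.0, -1.0]]
contact_force: [0.3, -0.3, -1.5]
grip_width: 0.226
finger_force: 68.6
```

>>> jog_arm(motion="0 0 0 0 0 0.04 0; 0 0 0 0 0 0.08 0; 0 0 0 0 0 0.12 0; 0 0 0 0 0 0.15 0; 0 0 0 0 0 0.18 0; 0 0 0 0 0 0.199 0; 0 0 0 0 0 0.199 0; 0 0 0 0 0 0.199 0")

```text
time_s: 15.6
tool_pos: [0.5339, 0.0092, 0.1362]
eef_rot: [[1.0, -0.015, 0.0], [-0.015, -1.0, -0.0], [0.0, 0.0, -1.0]]
contact_force: [-0.7, -0.4, -2.0]
grip_width: 0.229
finger_force: 68.6
```

Turned to blue with low forces. I'll release and check.

>>> jog_arm(motion="0 0 0 0 0 0 0.4; 0 0 0 0 0 0 0.7; 0 0 0 0 0 0 1; 0 0 0 0 0 0 1; 0 0 0 0 0 0 1; 0 0 0 0 0 0 1; 0 0 0 0 0 0 1")

```text
time_s: 16.3
tool_pos: [0.5339, 0.0092, 0.1362]
eef_rot: [[1.0, -0.017, -0.0], [-0.017, -1.0, 0.0], [-0.0, -0.0, -1.0]]
contact_force: [0.1, 0.1, -0.2]
grip_width: 1.0
finger_force: 0.0
```

>>> jog_arm(motion="0 0 -0.1 0 0 0 1; 0 0 -0.3 0 0 0 1; 0 0 -0.6 0 0 0 1; 0 0 -0.9 0 0 0 1; 0 0 -0.9 0 0 0 1; 0 0 -0.9 0 0 0 1")

```text
time_s: 16.9
tool_pos: [0.5341, 0.0092, 0.2271]
eef_rot: [[1.0, -0.017, 0.001], [-0.017, -1.0, -0.0], [0.001, 0.0, -1.0]]
contact_force: [0.7, -0.5, -1.3]
grip_width: 1.003
finger_force: 0.0
```

```bash
python3 - <<'E'
from h import *
s,R,t=tool(); print(s["time_s"],t,s["contact_force"],s["grip_width"]); q=eyes.camera_params("wrist"); M=np.array(q["mount"])
p,d=eyes.grab_frame("wrist"); W=cloud(p,d,q,R@M[:3,:3],R@M[:3,3]+t); r=np.hypot(W[...,0]-.5335,W[...,1]-.0093)
b=blue(p)&(d>0)&(r<.05)&(W[...,2]>.18); print("bar",rect(W[b]),np.median(W[b][:,2]),b.sum())
w=(d>0)&(hsv(p)[...,1]<70)&(abs(W[...,2]-.154)<.008)&(r<.07); V=W[w]
print("lid",cv2.minEnclosingCircle((V[:,:2]*1000).astype(np.float32)),np.median(V[:,2]),np.linalg.lstsq(np.c_[V[:,:2],np.ones(len(V))],V[:,2],rcond=None)[0])
a,_=eyes.grab_frame("scene"); cv2.imwrite("pics/w4.png",np.hstack([cv2.resize(p,(400,300)),cv2.resize(a[110:270,200:400],(400,300))]))
E
```

```text
16.9 [0.53409882 0.00920807 0.22711702] [ 0.7130922  -0.46227567 -1.28569308] 1.0030758439340013
bar ((533.9470825195312, 8.654809951782227), (19.143030166625977, 70.83308410644531), 89.46222686767578) 0.19545700543141026 2428
lid ((533.1722412109375, 8.194392204284668), 55.590641021728516) 0.15357414501093983 [-0.00480878  0.00058104  0.15604233]
```

View pics/w4.png

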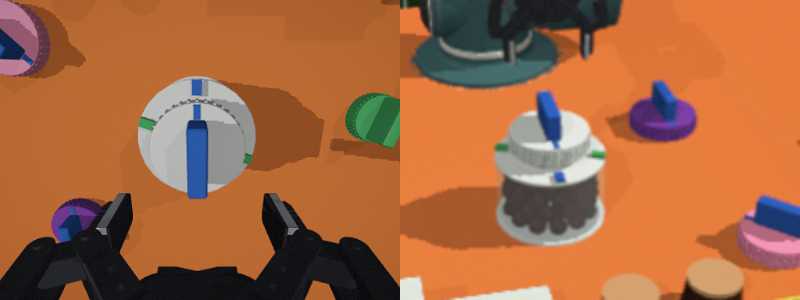

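The lid sits low and level at (197,150), its bar in line with the blue mark at (197,88). The gripper is clear, so I'm handing in.

```bash
python3 -c "
from cell import close_job
print(close_job())"
```

```text
the job is handed in; nothing more can be done
None
```

The white lid is on the jar, low and level with its bar in line with the blue marks, and let go; the job was handed in at about 17 s, no verdict came back, and the green lid was never touched.

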